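# Line up the culture dishes and draw the camera boom out to its mark

## Task

The three culture dishes have to be photographed together on the camera stand. With the camera boom still parked and locked, slide the dishes into an even row, one centred on each of the three printed rings, keeping them flat on the board. Then press the boom's lock button right in so that the boom is free, take hold of the camera and draw the boom out until the double line on its scale stands at the mouth of the sleeve; the boom slides back by its own weight, so finish still holding the camera there, steady, for the exposure, and leave the marker, the objective case and the bottle where they are.

Things in the scene. Friction and masses are not known exactly. Their poses are not given: they have to be found in the camera images.
- stand: Camera stand, fixed: grey baseboard 385 x 350 x 10 mm; a 25 mm steel column at x = 155 mm carries a square sleeve (26 mm, 190 mm long) in the plane y = 0, rising towards the robot at 0.38 rad from level. Origin: under the board on the desk, 12.5 mm robot-side of its centre; z up, x away from the robot towards the column, y to the left
- ring_left (a point): Centre of the left (stand y = +80 mm) of three thin dark circles, 69 mm in diameter, printed on the baseboard's top face, 10 mm above the desk. They lie in a straight row along the stand's y at x = -92 mm, 80 mm apart
- ring_middle (a point): Centre of the middle printed circle (straight below the lens when the boom is at its mark)
- ring_right (a point): Centre of the right (y = -80 mm) printed circle
- dish_a: Closed petri dish, 62 mm in diameter, 13 mm high, lid fixed to it, about 60 g, loose on the baseboard to the left of the rings. Origin: centre of its underside; z up. The three dishes are alike and any dish may go on any ring
- dish_b: The same kind of dish, loose on the baseboard, in front (robot's side) of the middle ring
- dish_c: The same kind of dish, loose on the baseboard at the right of the rings
- sleeve_mouth (a point): Centre of the sleeve's open end, on the boom's axis, 172 mm above the desk (stand x = 61 mm, y = 0)
- boom (a joint): Extension of the boom in m: 0 parked, 0.150 end stop. A 16.5 mm square bar sliding along the sleeve: per 100 mm the camera moves 93 mm along the stand's -x and 37 mm up. With the camera 0.42 kg; slides back in when let go (about 1.5 N). Engraved lines on top every 10 mm, longer every 50 mm; the double line, at 0.120, then stands at the sleeve's mouth, lens over the middle ring
- camera: Black block camera on the boom's end, 36 x 36 mm, 58 mm high, upright, lens barrel (33 mm across, 23 mm long) below. Origin on the boom's axis, 34 mm below its top face; axes parallel to the stand's. The bar joins its far (+x) face by a clamp 28 mm wide, 12 mm up and down from the origin; side faces (+y, -y), near face and top are clear. Origin 189 mm above the desk parked, 233 mm at the mark
- lock (a joint): Travel of the lock button in m: 0 out (boom locked in its parked position), 0.010 right in (boom free from about 0.007). It needs about 3 N, has no return spring and stays where it is pushed
- lock_top (a point): Middle of the lock button's round steel top, 15.6 mm across, standing 21 mm above its black housing (34 x 24 x 30 mm) on the right side of the sleeve, 24 mm right of the boom's axis and 48 mm back from the mouth. It moves square to the sleeve: pressing moves it down and, at 0.38 rad from vertical, towards the robot (stand -x)
- objective_case: Bystander: objective screw case with a clear top, 36 mm in diameter, 59 mm high, standing at the right of the stand. Origin: centre of its underside
- marker: Bystander: black and white marker pen lying on the far left part of the baseboard, 135 mm long, 17 mm thick. Origin: underside of its middle
- stain_bottle: Bystander: small dropper bottle, 31 mm in diameter, 74 mm high, standing at the far left of the stand. Origin: centre of its underside

How it is judged:
By the outcome, as a careful person would: the job done as asked, in the order asked, and still so for the second after the job is handed in, while the arm keeps its last pose, push and grip.
It also fails if it takes over 64 s, if anything falls off the work surface, if the arm or the gripper's body presses on something with over 40 N, if the wrist force passes 120 N, or if a joint passes its speed limit or range.

## Robot

A 6-joint arm with a two-finger parallel gripper is mounted at the origin on a cart in front of the work surface, level with it; the furniture and walls round the work are solid. World frame = base frame: x ahead of the robot, y to its left, z up, the work surface at z = 0. Lengths are in m, angles in rad, forces in N, time in s.
With the tool pointing down it reaches from about 0.4 to 0.825 m from the base axis. Payload 7 kg.
Tool frame: the origin (TCP) lies on the centre line of the jaws, within the pads' length; the fingertips stand 22 mm ahead of it and the grasp point (between the pads) lies 3 mm ahead of it (arm.tcp_to_tips is the distance from the TCP to the fingertips, in m); z points along the fingers, y is the line along which they close (so a half turn about z gives the same grasp; the last joint's range is limited). The gripper opens to 88 mm and grips with 3 to 60 N. Pads are 19 mm wide; open, the fingers measure 130 mm over their backs; the gripper's body (78 mm by 193 mm) begins 47 mm behind the grasp point.
Start: joints at [-1.028, 0.359, 0.012, 0, -1.224, -0.288], TCP at [0.17, -0.653, 0.249] pointing down, gripper open.
Joint ranges: [-3.07, 3.07], [-1.43, 2.12], [-1.02, 1.25], [-3.03, 1.67], [-3.05, -0], [-3.03, 3.03]. Speed limits (rad/s): [2.39, 2.39, 3.01, 3.14, 3.14, 3.14].

## Interface

Orientations are given as [roll, pitch, yaw] about the fixed x, y, z axes, in that order (R = Rz(yaw) Ry(pitch) Rx(roll)).
In Python, from station import arm gives the robot as it stands.
- The arm moves only by the tool jog_arm, never from a script. Its argument "targets" is a list of rows, each an object of numbers: "dx", "dy", "dz": the shift along the tool's x, y, z in mm; "rx", "ry", "rz": the turn, a rotation vector about the tool's x, y, z in rad; "gripper": the closure, from 0 (fully open) to 1 (shut). In form: [{"dx": .., "dy": .., "dz": .., "rx": .., "ry": .., "rz": .., "gripper": ..}, ...]. A call has exactly 8 rows; each row is the pose to reach, as a shift and turn from the pose commanded when the call began, along the tool's axes at that moment; what a row does not reach only later rows make up. A row lasts 1/12 s, in which the tool goes at most 41.7 mm and 7.16 degrees, less where a joint would pass 70% of its speed; a pose out of reach is approached as far as the arm can. A call with a gripper value outside its range is refused whole. The fingers move at their own pace and stop on an object; "force" is the grip in N (left out, the last holds). Time passes only in rows, so rows that repeat a pose let the fingers close, or fill a call up. It gives the time, the measured TCP pose, the force, the opening and the grip force at its end, in the units of the state.
- arm.get_state(): the state, without advancing time (a new reading comes with each control period).
- arm.grab_frame(name): name is "side" or "top"; returns a dict with "frame" (384x512x3 uint8, red, green, blue), "z_map" (384x512 float32, m along the optical axis (not along the pixel's ray), 0 where there is no reading), "fx", "fy", "cx", "cy" (pixels), "distortion" ([k1, k2, p1, p2, k3] as OpenCV has them; the pictures are not rectified), "view" (4x4, takes a point from world to camera coordinates). Camera axes: x right, y down, z forward; pixel columns grow to the right and rows downward; lengths in m; the calibration is good to about 2 mm. A picture is of the moment at which its call begins.
- arm.job_done(): hands the job in; it is judged then, once.
The state is a dict: "t": time; "q": joint angles; "qd": joint speeds; "joint_efforts": joint torques, N m; "eef_pos": TCP position; "ee_rot": TCP orientation; "force": force on the tool from outside, world axes, zero at the start; "moment": the same for the moment, N m; "width": finger opening in m; "gripper_force": force on a finger pad.
Only numpy, scipy, OpenCV 4.12 (cv2) and the standard library are available. Lean on these libraries where they do the work, as an engineer would, in place of code of your own. Each camera call takes 0.05 s, during which the arm holds its last target. There are 200 camera calls.

## Working session

There is one attempt and no reset: what is moved stays moved. The work goes in short steps, Python scripts to look and compute and a tool call to move; the robot and the scene stay as the last step left them, time stands still between calls to the robot, and variables do not carry over. Pictures are saved under pics/ and viewed, at most 10 in all, crops included, and the job is handed in when it is done.

Besides the shell and the picture viewer there is one more tool, called after "Request:" in YAML: its name, and indented under it one key for each argument. jog_arm: Moves the arm, as the interface text tells. Its arguments: {"type":"object","properties":{"targets":{"type":"array","items":{"type":"object","properties":{"dx":{"type":"number"},"dy":{"type":"number"},"dz":{"type":"number"},"rx":{"type":"number"},"ry":{"type":"number"},"rz":{"type":"number"},"gripper":{"type":"number"}}}},"force":{"type":"number"}},"required":["targets"]}

```bash
ls; mkdir -p pics; python3 - <<'E'
from station import arm
import cv2,numpy as np
s=arm.get_state();print({k:np.round(v,3).tolist() for k,v in s.items()},arm.tcp_to_tips)
for n in("side","top"):
    f=arm.grab_frame(n);np.savez(f"pics/{n}0.npz",**f)
    cv2.imwrite(f"pics/{n}0.png",f["frame"][:,:,::-1]);print(n,f["fx"],f["cx"],f["cy"],f["distortion"],np.round(f["view"],3).tolist())
E
```

```text
pics
{'t': 0.0, 'q': [-1.028, 0.359, 0.011, -0.0, -1.224, -0.288], 'qd': [-0.001, -0.002, 0.0, -0.003, 0.0, -0.001], 'joint_efforts': [-0.0, -58.272, 29.306, 6.997, 0.007, -0.0], 'eef_pos': [0.17, -0.653, 0.248], 'ee_rot': [3.14, -0.0, -2.887], 'force': [0.184, -0.139, 0.102], 'moment': [-0.006, 0.026, -0.04], 'gripper_force': 0.0, 'width': 0.088} 0.022
side 355.82234889649567 252.6854953948788 191.88521482579552 [-0.03035451  0.          0.          0.          0.        ] [[0.853, 0.522, 0.002, -0.482], [0.277, -0.449, -0.85, -0.098], [-0.443, 0.725, -0.528, 1.326], [0.0, 0.0, 0.0, 1.0]]
top 376.89221267809666 257.7654800611576 193.61211664784196 [-0.07494667  0.          0.          0.          0.        ] [[0.015, -1.0, 0.012, -0.087], [-0.996, -0.016, -0.093, 0.603], [0.093, -0.011, -0.996, 1.109], [0.0, 0.0, 0.0, 1.0]]
```

View pics/top0.png

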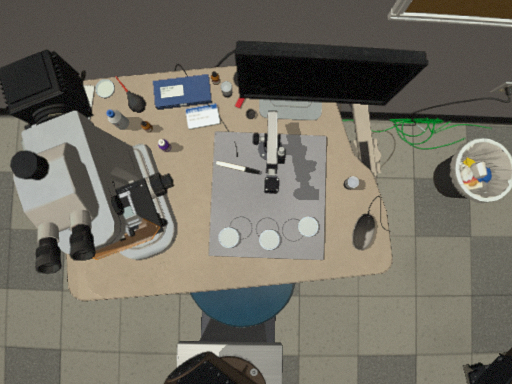

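View pics/side0.png

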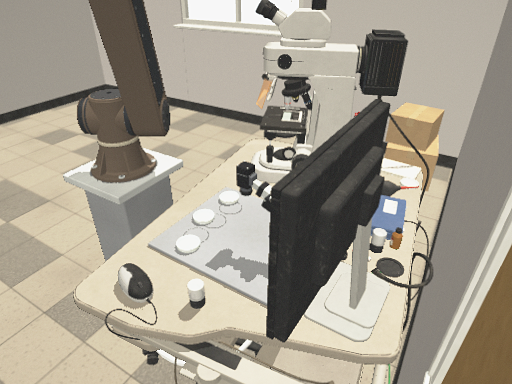

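The top view shows the board at about (211–326, 132–258). The rings are near (243,228), (268,228) and (292,230), the dishes near (229,238), (269,240) and (308,227), and the camera at (271,184). The side view shows the stand with its column to the right of the camera, partly hidden by the monitor.

```bash
cat > h.py <<'E'
import numpy as np,cv2
def ray(f,px):
    K=np.array([[f["fx"],0,f["cx"]],[0,f["fy"],f["cy"]],[0,0,1.]])
    u=cv2.undistortPoints(np.array(px,float).reshape(-1,1,2),K,np.array(f["distortion"])).reshape(-1,2)
    return np.c_[u,np.ones(len(u))]
def at_z(f,px,z):
    V=np.array(f["view"]);R=V[:3,:3];c=-R.T@V[:3,3];d=ray(f,px)@R
    return c+d*((z-c[2])/d[:,2])[:,None]
def cloud(f):
    h,w=f["z_map"].shape;u,v=np.meshgrid(np.arange(w),np.arange(h))
    V=np.array(f["view"]);R=V[:3,:3]
    P=ray(f,np.c_[u.ravel(),v.ravel()])*f["z_map"].reshape(-1,1)
    return ((P-V[:3,3])@R).reshape(h,w,3)
def proj(f,P):
    V=np.array(f["view"]);K=np.array([[f["fx"],0,f["cx"]],[0,f["fy"],f["cy"]],[0,0,1.]])
    return cv2.projectPoints(np.array(P,float).reshape(-1,1,3),cv2.Rodrigues(V[:3,:3])[0],V[:3,3],K,np.array(f["distortion"]))[0].reshape(-1,2)
def dishes(f,box):   # white round tops in box (u0,v0,u1,v1), dish top at z=23 mm
    g=f["frame"].astype(int).min(2);m=np.zeros(g.shape,np.uint8);u0,v0,u1,v1=box
    m[v0:v1,u0:u1]=(g[v0:v1,u0:u1]>175)
    n,l,s,c=cv2.connectedComponentsWithStats(m)
    return [(s[i,4],s[i,2:4].tolist(),c[i].round(1).tolist(),at_z(f,c[i],.023)[0].round(4).tolist()) for i in range(1,n) if s[i,4]>60]
E
python3 - <<'E'
from h import *
f=dict(np.load("pics/top0.npz"))
C=cloud(f);z=C[...,2]
print("desk z",np.median(z[270:285,120:300]),"board",np.median(z[200:215,215:255]))
fr=f["frame"].astype(int)
box=np.zeros(z.shape,bool);box[120:270,200:340]=1
# grey board: low saturation
sat=fr.max(2)-fr.min(2)
m=(box&(sat<14)).astype(np.uint8)
m=cv2.morphologyEx(m,cv2.MORPH_OPEN,np.ones((3,3)))
n,l,s,c=cv2.connectedComponentsWithStats(m);k=1+s[1:,4].argmax();print(s[k])
cnt=max(cv2.findContours((l==k).astype(np.uint8),cv2.RETR_EXTERNAL,cv2.CHAIN_APPROX_NONE)[0],key=len).reshape(-1,2)
W=at_z(f,cnt,.01)[:,:2].astype(np.float32)
r=cv2.minAreaRect(W*1000);print(r)
print(*dishes(f,(205,200,330,262)),sep="\n")
im=cv2.resize(f["frame"][120:270,200:360],None,fx=5,fy=4*1.0,interpolation=cv2.INTER_CUBIC) if 0 else cv2.resize(f["frame"][125:267,200:380],None,fx=4.2,fy=4.2,interpolation=cv2.INTER_CUBIC)
cv2.imwrite("pics/crop0.png",im[:,:,::-1])
E
```

```text
desk z 0.0010545325942863263 board 0.010975661126820564
[  209   132   117   128 13515]
((604.8612060546875, -110.03628540039062), (347.7386474609375, 382.92877197265625), 88.68475341796875)
(np.int32(317), [20, 21], [307.6, 226.1], [0.5093, -0.2299, 0.023])
(np.int32(326), [21, 21], [228.0, 237.2], [0.4724, 0.0093, 0.023])
(np.int32(324), [20, 20], [268.6, 239.4], [0.4677, -0.1126, 0.023])
```

View pics/crop0.png

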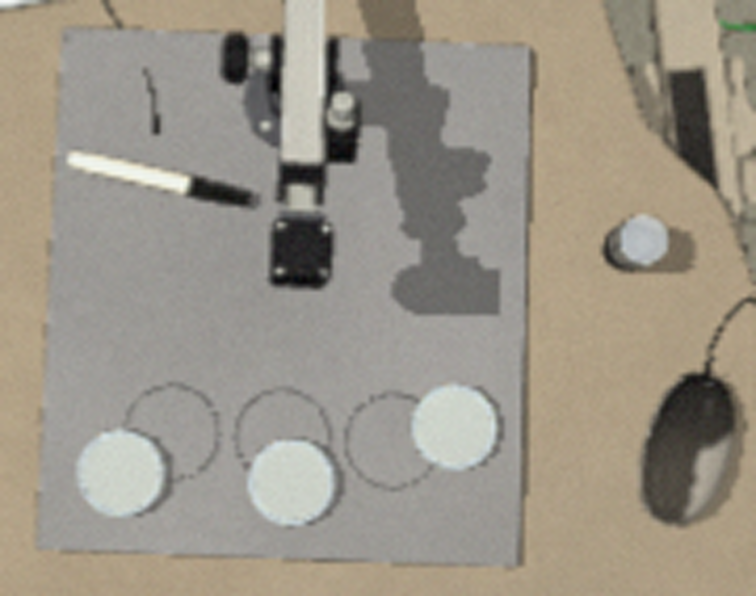

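The crop shows the rings at about (172,432), (283,436) and (391,441), the dishes at (122,472), (292,482) and (455,427), the camera top at (302,252) and the lock button at (343,108). Next I fit the stand pose to the rings and get the heights.

```bash
cat >> h.py <<'E'
from scipy.spatial.transform import Rotation as Rn
from scipy.optimize import minimize
def fit_rings(f,x0=(.5004,-.1076,-.023),skip=()):
    g=cv2.GaussianBlur(f["frame"].astype(np.float32).mean(2),(0,0),.8)
    a=np.linspace(0,2*np.pi,120);
    def pts(x):
        P=[]
        for k in(-1,0,1):
            c=np.array(x[:2])+k*.08*np.array([-np.sin(x[2]),np.cos(x[2])])
            P.append(np.c_[c[0]+.0345*np.cos(a),c[1]+.0345*np.sin(a),0*a+.01])
        return np.vstack(P)
    def cost(x):
        p=proj(f,pts(x)).astype(np.float32)
        v=cv2.remap(g,p[:,0],p[:,1],cv2.INTER_LINEAR).ravel()
        return np.minimum(v,150).mean()
    best=min((minimize(cost,np.array(x0)+[i,j,0],method="Nelder-Mead",options=dict(initial_simplex=np.array(x0)+[i,j,0]+np.array([[0,0,0],[.003,0,0],[0,.003,0],[0,0,.02]]))) for i in(-.004,0,.004) for j in(-.004,0,.004)),key=lambda r:r.fun)
    return best.x,best.fun
def jog(s,goal,yaw=None,R=None):
    R0=Rn.from_euler("xyz",s["ee_rot"]);R1=R if R is not None else Rn.from_euler("xyz",[np.pi,0,yaw])
    return "d mm",(1000*R0.inv().apply(np.array(goal)-s["eef_pos"])).round(1).tolist(),"rot",(R0.inv()*R1).as_rotvec().round(3).tolist()
E
python3 - <<'E'
from h import *
from station import arm
f=dict(np.load("pics/top0.npz"));x,v=fit_rings(f);print(x.round(4),v)
C=cloud(f)
c,s=np.cos(x[2]),np.sin(x[2]);o=x[:2]+.092*np.array([c,s]);print("origin",o)
def S(P): d=P[...,:2]-o;return np.stack([d[...,0]*c+d[...,1]*s,-d[...,0]*s+d[...,1]*c,P[...,2]],-1)
q=S(C)
def med(u0,v0,u1,v1): 
    r=q[v0:v1,u0:u1].reshape(-1,3);return np.median(r,0).round(4),r[:,2].max().round(3)
print("cam",med(268,182,276,188)); print("lock",q[148:152,280:284].reshape(-1,3).round(3).tolist())
m=C[40:106,235:425];print("monitor zmax",np.nanmax(m[...,2]),"min x of z>.1",C[70:110,240:420][C[70:110,240:420][...,2]>.1][:,0].min())
print(C[95:104,240:420][C[95:104,240:420][...,2]>.15].min(0))
print(jog(arm.get_state(),[.468,-.113,.15],np.pi+x[2]))
E
```

```text
[ 0.4997 -0.1075 -0.0235] 143.95285034179688
origin [ 0.59171071 -0.10966503]
cam (array([0.0184, 0.0013, 0.2236]), np.float64(1.161))
lock [[0.12, -0.02, 0.188], [-0.094, 0.042, 1.161], [0.12, -0.026, 0.187], [0.119, -0.028, 0.191], [0.117, -0.021, 0.187], [0.118, -0.023, 0.185], [0.117, -0.026, 0.191], [0.117, -0.028, 0.19], [0.114, -0.02, 0.192], [0.114, -0.023, 0.189], [0.114, -0.026, 0.191], [0.115, -0.028, 0.19], [0.112, -0.021, 0.189], [0.112, -0.023, 0.188], [0.112, -0.026, 0.189], [0.112, -0.029, 0.187]]
monitor zmax 1.1607105490410694 min x of z>.1 0.49906110976870893
[ 0.49906111 -0.43533737  0.15000188]
('d mm', [-424.4, 447.2, 98.3], 'rot', [0.001, -0.0, 0.278])
```

Request:
jog_arm:
  targets:
    - {"dx":-26,"dy":28,"dz":6,"rz":0.04}
    - {"dx":-53,"dy":56,"dz":12,"rz":0.08}
    - {"dx":-80,"dy":84,"dz":18,"rz":0.12}
    - {"dx":-106,"dy":112,"dz":24,"rz":0.16}
    - {"dx":-133,"dy":140,"dz":30,"rz":0.2}
    - {"dx":-160,"dy":168,"dz":36,"rz":0.24}
    - {"dx":-186,"dy":196,"dz":42,"rz":0.26}
    - {"dx":-212,"dy":224,"dz":49,"rz":0.278}

```text
invalid input at $.targets[0]: expected keys dx, dy, dz, rx, ry, rz, gripper
```

```bash
python3 - <<'E'
from h import *
from station import arm
s=arm.get_state();print(s["t"],s["q"].round(3) if hasattr(s["q"],"round") else s["q"],s["eef_pos"],s["ee_rot"]);print(jog(s,[.468,-.113,.13],np.pi-.0235))
E
```

```text
0.1 [-1.028  0.359  0.011 -0.    -1.224 -0.288] [ 0.17002404 -0.65282338  0.24771422] [ 3.14010670e+00 -1.45051082e-04 -2.88684808e+00]
('d mm', [-424.4, 447.1, 118.3], 'rot', [0.001, -0.0, 0.278])
```

All keys needed.

Request:
jog_arm:
  targets:
    - {"dx":-26,"dy":28,"dz":6,"rx":0,"ry":0,"rz":0.04,"gripper":0}
    - {"dx":-53,"dy":56,"dz":12,"rx":0,"ry":0,"rz":0.08,"gripper":0}
    - {"dx":-80,"dy":84,"dz":18,"rx":0,"ry":0,"rz":0.12,"gripper":0}
    - {"dx":-106,"dy":112,"dz":24,"rx":0,"ry":0,"rz":0.16,"gripper":0}
    - {"dx":-133,"dy":140,"dz":30,"rx":0,"ry":0,"rz":0.2,"gripper":0}
    - {"dx":-160,"dy":168,"dz":36,"rx":0,"ry":0,"rz":0.24,"gripper":0}
    - {"dx":-186,"dy":196,"dz":42,"rx":0,"ry":0,"rz":0.26,"gripper":0}
    - {"dx":-212,"dy":224,"dz":49,"rx":0,"ry":0,"rz":0.278,"gripper":0}

```text
t: 0.77
eef_pos: [0.3192, -0.3813, 0.1993]
ee_rot: [-3.142, 0.0, 3.117]
force: [0.8, 0.0, -0.7]
width: 0.0875
gripper_force: 0.0
```

```bash
cat > st.py <<'E'
import sys
from h import *
from station import arm
s=arm.get_state();print(round(s["t"],2),np.round(s["q"],2),np.round(s["eef_pos"],4),np.round(s["ee_rot"],3),"F",np.round(s["force"],1),"w",round(s["width"],4),"gf",round(s["gripper_force"],1))
if len(sys.argv)>4:
    a=list(map(float,sys.argv[1:5]));print(jog(s,a[:3],a[3]))
E
python3 st.py .468 -.113 .13 3.118
```

```text
0.77 [-0.48  0.11 -0.44 -0.   -1.02 -1.12] [ 0.3192 -0.3813  0.1993] [-3.142  0.     3.117] F [ 0.8  0.  -0.7] w 0.0875 gf 0.0
('d mm', [-142.2, 271.8, 69.3], 'rot', [-0.0, 0.0, -0.001])
```

Request:
jog_arm:
  targets:
    - {"dx":-20,"dy":39,"dz":10,"rx":0,"ry":0,"rz":0,"gripper":0}
    - {"dx":-41,"dy":78,"dz":20,"rx":0,"ry":0,"rz":0,"gripper":0}
    - {"dx":-61,"dy":117,"dz":30,"rx":0,"ry":0,"rz":0,"gripper":0}
    - {"dx":-82,"dy":156,"dz":40,"rx":0,"ry":0,"rz":0,"gripper":0}
    - {"dx":-102,"dy":195,"dz":50,"rx":0,"ry":0,"rz":0,"gripper":0}
    - {"dx":-122,"dy":234,"dz":60,"rx":0,"ry":0,"rz":0,"gripper":0}
    - {"dx":-142,"dy":272,"dz":69,"rx":0,"ry":0,"rz":0,"gripper":0}
    - {"dx":-142,"dy":272,"dz":69,"rx":0,"ry":0,"rz":0,"gripper":0}

```text
t: 1.43
eef_pos: [0.4683, -0.1113, 0.1298]
ee_rot: [3.141, -0.0, 3.12]
force: [-0.4, -0.4, 0.7]
width: 0.0874
gripper_force: 0.0
```

```bash
python3 st.py .468 -.113 .036 3.118; python3 - <<'E'
from h import *
from station import arm
f=arm.grab_frame("side");cv2.imwrite("pics/s1.png",cv2.resize(f["frame"][120:280,120:340],None,fx=3.4,fy=3.4,interpolation=cv2.INTER_CUBIC)[:,:,::-1])
print(*dishes(f,(160,180,260,270)),sep="\n"); print(proj(f,[[.468,-.113,.023],[.468,-.113,.108]]))
E
```

```text
1.43 [ 0.18  0.16 -0.57 -0.   -0.85 -1.77] [ 0.4683 -0.1113  0.1298] [ 3.141 -0.     3.12 ] F [-0.4 -0.4  0.7] w 0.0874 gf 0.0
('d mm', [0.2, -1.7, 93.8], 'rot', [0.0, -0.0, 0.002])
(np.int32(68), [16, 10], [180.6, 183.8], [0.2984, -0.0185, 0.023])
(np.int32(5701), [100, 90], [217.2, 222.4], [0.5267, -0.1263, 0.023])
(np.int32(115), [23, 9], [176.4, 266.5], [0.5476, -0.318, 0.023])
[[203.49570513 213.62813833]
 [201.29292209 188.42596692]]
```

View pics/s1.png

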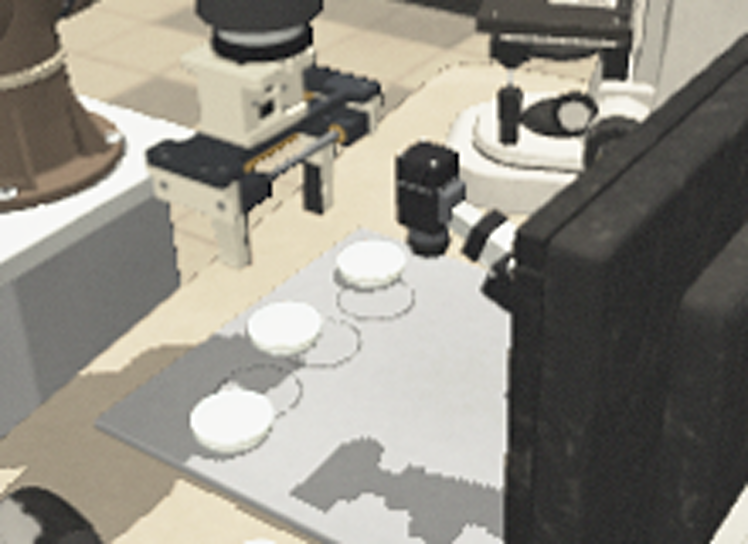

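The gripper is centred over the middle dish: the fingertips' midpoint is at crop (275,235), the dish at (285,328). I descend, close gently and check.

Request:
jog_arm:
  force: 6
  targets:
    - {"dx":0,"dy":-2,"dz":30,"rx":0,"ry":0,"rz":0,"gripper":0}
    - {"dx":0,"dy":-2,"dz":60,"rx":0,"ry":0,"rz":0,"gripper":0}
    - {"dx":0,"dy":-2,"dz":82,"rx":0,"ry":0,"rz":0,"gripper":0}
    - {"dx":0,"dy":-2,"dz":94,"rx":0,"ry":0,"rz":0,"gripper":0}
    - {"dx":0,"dy":-2,"dz":94,"rx":0,"ry":0,"rz":0,"gripper":0.2}
    - {"dx":0,"dy":-2,"dz":94,"rx":0,"ry":0,"rz":0,"gripper":0.4}
    - {"dx":0,"dy":-2,"dz":94,"rx":0,"ry":0,"rz":0,"gripper":0.4}
    - {"dx":0,"dy":-2,"dz":94,"rx":0,"ry":0,"rz":0,"gripper":0.4}

```text
t: 2.15
eef_pos: [0.4678, -0.1163, 0.0377]
ee_rot: [3.141, 0.002, 3.118]
force: [0.1, -0.1, -0.1]
width: 0.0662
gripper_force: 0.0
```

```bash
python3 st.py .4997 -.1075 .036 3.118
```

```text
2.15 [ 0.17  0.3  -0.66  0.   -0.61 -1.76] [ 0.4678 -0.1163  0.0377] [3.141e+00 2.000e-03 3.118e+00] F [ 0.1 -0.1 -0.1] w 0.0662 gf 0.0
('d mm', [-31.6, 9.6, 1.7], 'rot', [0.0, 0.002, 0.0])
```

Request:
jog_arm:
  targets:
    - {"dx":0,"dy":0,"dz":0,"rx":0,"ry":0,"rz":0,"gripper":0.5}
    - {"dx":0,"dy":0,"dz":0,"rx":0,"ry":0,"rz":0,"gripper":0.5}
    - {"dx":0,"dy":0,"dz":0,"rx":0,"ry":0,"rz":0,"gripper":0.5}
    - {"dx":-8,"dy":2.5,"dz":0,"rx":0,"ry":0,"rz":0,"gripper":0.5}
    - {"dx":-16,"dy":5,"dz":0,"rx":0,"ry":0,"rz":0,"gripper":0.5}
    - {"dx":-24,"dy":7.5,"dz":0,"rx":0,"ry":0,"rz":0,"gripper":0.5}
    - {"dx":-32,"dy":9,"dz":0,"rx":0,"ry":0,"rz":0,"gripper":0.5}
    - {"dx":-32,"dy":9,"dz":0,"rx":0,"ry":0,"rz":0,"gripper":0.5}

```text
t: 2.82
eef_pos: [0.5003, -0.1081, 0.0371]
ee_rot: [-3.141, 0.001, 3.119]
force: [0.9, -1.4, 3.8]
width: 0.0606
gripper_force: 6.0
```

```bash
cat > look.py <<'E'
import sys
from h import *
from station import arm
f=arm.grab_frame("top");n=sys.argv[1]
for d in dishes(f,(205,200,330,262)): print(d)
cv2.imwrite(f"pics/{n}.png",cv2.resize(f["frame"][170:267,200:340],None,fx=5,fy=5,interpolation=cv2.INTER_CUBIC)[:,:,::-1])
E
python3 st.py .4997 -.1075 .036 3.118; python3 look.py t2
```

```text
2.82 [ 0.17  0.34 -0.6   0.   -0.63 -1.77] [ 0.5003 -0.1081  0.0371] [-3.141e+00  1.000e-03  3.119e+00] F [ 0.9 -1.4  3.8] w 0.0606 gf 6.0
('d mm', [0.6, 0.6, 1.1], 'rot', [-0.0, 0.001, 0.001])
(np.int32(200), [25, 15], [306.8, 208.2], [0.5632, -0.2273, 0.023])
(np.int32(244), [14, 20], [309.8, 226.4], [0.5083, -0.2367, 0.023])
```

Request:
jog_arm:
  targets:
    - {"dx":0,"dy":0,"dz":0,"rx":0,"ry":0,"rz":0,"gripper":0.1}
    - {"dx":0,"dy":0,"dz":0,"rx":0,"ry":0,"rz":0,"gripper":0}
    - {"dx":0,"dy":0,"dz":0,"rx":0,"ry":0,"rz":0,"gripper":0}
    - {"dx":0,"dy":0,"dz":-25,"rx":0,"ry":0,"rz":0,"gripper":0}
    - {"dx":5,"dy":15,"dz":-45,"rx":0,"ry":0,"rz":0,"gripper":0}
    - {"dx":15,"dy":50,"dz":-45,"rx":0,"ry":0,"rz":0,"gripper":0}
    - {"dx":25,"dy":85,"dz":-45,"rx":0,"ry":0,"rz":-0.12,"gripper":0}
    - {"dx":30,"dy":118,"dz":-45,"rx":0,"ry":0,"rz":-0.24,"gripper":0}

```text
t: 3.53
eef_pos: [0.4705, 0.0114, 0.0818]
ee_rot: [3.141, 0.0, -2.921]
force: [0.9, -0.5, 0.6]
width: 0.0874
gripper_force: 0.0
```

```bash
python3 st.py .4724 .0093 .08 4.689; python3 look.py t3
```

```text
3.53 [ 0.44  0.21 -0.64 -0.   -0.72 -1.79] [0.4705 0.0114 0.0818] [ 3.141  0.    -2.921] F [ 0.9 -0.5  0.6] w 0.0874 gf 0.0
('d mm', [-1.4, -2.4, 1.8], 'rot', [0.0, 0.0, -1.327])
(np.int32(336), [20, 24], [307.5, 225.9], [0.5098, -0.2296, 0.023])
(np.int32(290), [18, 20], [267.6, 228.2], [0.5011, -0.1093, 0.023])
```

Request:
jog_arm:
  targets:
    - {"dx":0,"dy":0,"dz":0,"rx":0,"ry":0,"rz":-0.12,"gripper":0}
    - {"dx":0,"dy":0,"dz":0,"rx":0,"ry":0,"rz":-0.24,"gripper":0}
    - {"dx":0,"dy":0,"dz":0,"rx":0,"ry":0,"rz":-0.36,"gripper":0}
    - {"dx":0,"dy":0,"dz":0,"rx":0,"ry":0,"rz":-0.48,"gripper":0}
    - {"dx":-1.4,"dy":-2.4,"dz":0,"rx":0,"ry":0,"rz":-0.6,"gripper":0}
    - {"dx":-1.4,"dy":-2.4,"dz":0,"rx":0,"ry":0,"rz":-0.72,"gripper":0}
    - {"dx":-1.4,"dy":-2.4,"dz":0,"rx":0,"ry":0,"rz":-0.84,"gripper":0}
    - {"dx":-1.4,"dy":-2.4,"dz":0,"rx":0,"ry":0,"rz":-0.96,"gripper":0}

```text
t: 4.25
eef_pos: [0.4734, 0.0083, 0.0814]
ee_rot: [3.141, -0.0, -1.959]
force: [0.5, 0.5, -0.1]
width: 0.0877
gripper_force: 0.0
```

```bash
python3 st.py .4724 .0093 .037 4.689
```

```text
4.25 [ 0.43  0.21 -0.64 -0.   -0.72 -0.82] [0.4734 0.0083 0.0814] [ 3.141 -0.    -1.959] F [ 0.5  0.5 -0.1] w 0.0877 gf 0.0
('d mm', [-0.5, 1.3, 44.4], 'rot', [0.001, -0.0, -0.365])
```

Request:
jog_arm:
  targets:
    - {"dx":0,"dy":1,"dz":0,"rx":0,"ry":0,"rz":-0.12,"gripper":0}
    - {"dx":0,"dy":1,"dz":0,"rx":0,"ry":0,"rz":-0.24,"gripper":0}
    - {"dx":0,"dy":1,"dz":10,"rx":0,"ry":0,"rz":-0.36,"gripper":0}
    - {"dx":0,"dy":1,"dz":30,"rx":0,"ry":0,"rz":-0.365,"gripper":0}
    - {"dx":0,"dy":1,"dz":44,"rx":0,"ry":0,"rz":-0.365,"gripper":0}
    - {"dx":0,"dy":1,"dz":44,"rx":0,"ry":0,"rz":-0.365,"gripper":0.25}
    - {"dx":0,"dy":1,"dz":44,"rx":0,"ry":0,"rz":-0.365,"gripper":0.5}
    - {"dx":0,"dy":1,"dz":44,"rx":0,"ry":0,"rz":-0.365,"gripper":0.5}

```text
t: 4.92
eef_pos: [0.4732, 0.009, 0.0381]
ee_rot: [-3.141, -0.0, -1.6]
force: [-0.7, -0.6, 0.6]
width: 0.0729
gripper_force: 0.0
```

```bash
python3 st.py .5016 -.0275 .037 4.689
```

```text
4.92 [ 0.44  0.29 -0.68  0.   -0.6  -0.47] [0.4732 0.009  0.0381] [-3.141 -0.    -1.6  ] F [-0.7 -0.6  0.6] w 0.0729 gf 0.0
('d mm', [35.6, -29.5, 1.1], 'rot', [-0.0, -0.0, -0.006])
```

Request:
jog_arm:
  targets:
    - {"dx":0,"dy":0,"dz":0,"rx":0,"ry":0,"rz":0,"gripper":0.5}
    - {"dx":0,"dy":0,"dz":0,"rx":0,"ry":0,"rz":0,"gripper":0.5}
    - {"dx":0,"dy":0,"dz":0,"rx":0,"ry":0,"rz":0,"gripper":0.5}
    - {"dx":9,"dy":-7,"dz":0,"rx":0,"ry":0,"rz":0,"gripper":0.5}
    - {"dx":18,"dy":-15,"dz":0,"rx":0,"ry":0,"rz":0,"gripper":0.5}
    - {"dx":27,"dy":-22,"dz":0,"rx":0,"ry":0,"rz":0,"gripper":0.5}
    - {"dx":36,"dy":-29.5,"dz":0,"rx":0,"ry":0,"rz":0,"gripper":0.5}
    - {"dx":36,"dy":-29.5,"dz":0,"rx":0,"ry":0,"rz":0,"gripper":0.5}

```text
t: 5.58
eef_pos: [0.5022, -0.0293, 0.0381]
ee_rot: [-3.141, -0.001, -1.599]
force: [0.5, -3.2, 5.9]
width: 0.0599
gripper_force: 6.0
```

```bash
python3 st.py .5016 -.0275 .037 4.689
```

```text
5.58 [ 0.33  0.32 -0.62  0.   -0.63 -0.36] [ 0.5022 -0.0293  0.0381] [-3.141e+00 -1.000e-03 -1.599e+00] F [ 0.5 -3.2  5.9] w 0.0599 gf 6.0
('d mm', [-1.7, 0.6, 1.1], 'rot', [-0.001, -0.001, -0.005])
```

Request:
jog_arm:
  targets:
    - {"dx":-1.5,"dy":0,"dz":0,"rx":0,"ry":0,"rz":0,"gripper":0.5}
    - {"dx":-1.5,"dy":0,"dz":0,"rx":0,"ry":0,"rz":0,"gripper":0.5}
    - {"dx":-1.5,"dy":0,"dz":0,"rx":0,"ry":0,"rz":0,"gripper":0.1}
    - {"dx":-1.5,"dy":0,"dz":0,"rx":0,"ry":0,"rz":0,"gripper":0}
    - {"dx":-1.5,"dy":0,"dz":0,"rx":0,"ry":0,"rz":0,"gripper":0}
    - {"dx":-1.5,"dy":0,"dz":-25,"rx":0,"ry":0,"rz":0,"gripper":0}
    - {"dx":-1.5,"dy":20,"dz":-50,"rx":0,"ry":0,"rz":0,"gripper":0}
    - {"dx":0,"dy":55,"dz":-50,"rx":0,"ry":0,"rz":0,"gripper":0}

```text
t: 6.25
eef_pos: [0.4511, -0.0251, 0.0909]
ee_rot: [-3.135, 0.001, -1.598]
force: [1.4, 1.9, 0.7]
width: 0.0866
gripper_force: 0.0
```

```bash
python3 st.py .4500 -.2299 .088 4.689
```

```text
6.25 [ 0.38  0.16 -0.68  0.   -0.72 -0.41] [ 0.4511 -0.0251  0.0909] [-3.135e+00  1.000e-03 -1.598e+00] F [1.4 1.9 0.7] w 0.0866 gf 0.0
('d mm', [204.8, -4.6, 2.7], 'rot', [-0.007, 0.001, -0.004])
```

Request:
jog_arm:
  targets:
    - {"dx":34,"dy":-1,"dz":2,"rx":0,"ry":0,"rz":0,"gripper":0}
    - {"dx":70,"dy":-2,"dz":2,"rx":0,"ry":0,"rz":0,"gripper":0}
    - {"dx":108,"dy":-3,"dz":2,"rx":0,"ry":0,"rz":0,"gripper":0}
    - {"dx":146,"dy":-4,"dz":2,"rx":0,"ry":0,"rz":0,"gripper":0}
    - {"dx":180,"dy":-5,"dz":2,"rx":0,"ry":0,"rz":0,"gripper":0}
    - {"dx":203,"dy":-25,"dz":2,"rx":0,"ry":0,"rz":0,"gripper":0}
    - {"dx":203,"dy":-55,"dz":2,"rx":0,"ry":0,"rz":0,"gripper":0}
    - {"dx":203,"dy":-62,"dz":2,"rx":0,"ry":0,"rz":0,"gripper":0}

```text
t: 6.92
eef_pos: [0.5059, -0.233, 0.0855]
ee_rot: [-3.14, -0.001, -1.601]
force: [0.9, -0.8, -0.3]
width: 0.0875
gripper_force: 0.0
```

```bash
python3 st.py .5093 -.2299 .037 4.689; python3 look.py t4
```

```text
6.92 [-0.08  0.33 -0.46  0.   -0.79  0.05] [ 0.5059 -0.233   0.0855] [-3.140e+00 -1.000e-03 -1.601e+00] F [ 0.9 -0.8 -0.3] w 0.0875 gf 0.0
('d mm', [-3.2, -3.2, 48.5], 'rot', [-0.002, -0.001, -0.007])
(np.int32(64), [5, 17], [271.1, 221.0], [0.523, -0.1194, 0.023])
```

Request:
jog_arm:
  targets:
    - {"dx":-3,"dy":-1,"dz":15,"rx":0,"ry":0,"rz":0,"gripper":0}
    - {"dx":-3,"dy":-1,"dz":36,"rx":0,"ry":0,"rz":0,"gripper":0}
    - {"dx":-3,"dy":-1,"dz":48,"rx":0,"ry":0,"rz":0,"gripper":0}
    - {"dx":-3,"dy":-1,"dz":48,"rx":0,"ry":0,"rz":0,"gripper":0.25}
    - {"dx":-3,"dy":-1,"dz":48,"rx":0,"ry":0,"rz":0,"gripper":0.5}
    - {"dx":-3,"dy":-1,"dz":48,"rx":0,"ry":0,"rz":0,"gripper":0.5}
    - {"dx":-3,"dy":-1,"dz":48,"rx":0,"ry":0,"rz":0,"gripper":0.5}
    - {"dx":-3,"dy":-1,"dz":48,"rx":0,"ry":0,"rz":0,"gripper":0.5}

```text
t: 7.63
eef_pos: [0.5042, -0.228, 0.0386]
ee_rot: [-3.14, -0.0, -1.6]
force: [-0.0, 0.7, 0.8]
width: 0.0608
gripper_force: 6.0
```

```bash
python3 st.py .4978 -.1875 .037 4.689
```

```text
7.63 [-0.07  0.39 -0.5   0.   -0.68  0.04] [ 0.5042 -0.228   0.0386] [-3.14 -0.   -1.6 ] F [-0.   0.7  0.8] w 0.0608 gf 6.0
('d mm', [-40.3, 7.6, 1.6], 'rot', [-0.002, -0.0, -0.005])
```

Request:
jog_arm:
  targets:
    - {"dx":-7,"dy":1.2,"dz":0,"rx":0,"ry":0,"rz":0,"gripper":0.5}
    - {"dx":-14,"dy":2.4,"dz":0,"rx":0,"ry":0,"rz":0,"gripper":0.5}
    - {"dx":-21,"dy":3.6,"dz":0,"rx":0,"ry":0,"rz":0,"gripper":0.5}
    - {"dx":-28,"dy":5,"dz":0,"rx":0,"ry":0,"rz":0,"gripper":0.5}
    - {"dx":-35,"dy":6.3,"dz":0,"rx":0,"ry":0,"rz":0,"gripper":0.5}
    - {"dx":-42,"dy":7.6,"dz":0,"rx":0,"ry":0,"rz":0,"gripper":0.5}
    - {"dx":-42,"dy":7.6,"dz":0,"rx":0,"ry":0,"rz":0,"gripper":0.5}
    - {"dx":-42,"dy":7.6,"dz":0,"rx":0,"ry":0,"rz":0,"gripper":0.5}

```text
t: 8.3
eef_pos: [0.4978, -0.1845, 0.0384]
ee_rot: [-3.14, 0.0, -1.599]
force: [-0.5, 4.5, 7.7]
width: 0.0603
gripper_force: 6.1
```

```bash
python3 st.py .4978 -.1865 .037 4.689
```

```text
8.3 [ 0.01  0.36 -0.56 -0.   -0.65 -0.04] [ 0.4978 -0.1845  0.0384] [-3.14   0.    -1.599] F [-0.5  4.5  7.7] w 0.0603 gf 6.1
('d mm', [2.0, -0.1, 1.4], 'rot', [-0.002, 0.0, -0.005])
```

Request:
jog_arm:
  targets:
    - {"dx":1,"dy":0,"dz":0,"rx":0,"ry":0,"rz":0,"gripper":0.5}
    - {"dx":1,"dy":0,"dz":0,"rx":0,"ry":0,"rz":0,"gripper":0.2}
    - {"dx":1,"dy":0,"dz":0,"rx":0,"ry":0,"rz":0,"gripper":0}
    - {"dx":1,"dy":0,"dz":0,"rx":0,"ry":0,"rz":0,"gripper":0}
    - {"dx":1,"dy":0,"dz":-25,"rx":0,"ry":0,"rz":0,"gripper":0}
    - {"dx":25,"dy":10,"dz":-55,"rx":0,"ry":0,"rz":0,"gripper":0}
    - {"dx":60,"dy":15,"dz":-60,"rx":0,"ry":0,"rz":0,"gripper":0}
    - {"dx":100,"dy":15,"dz":-60,"rx":0,"ry":0,"rz":0,"gripper":0}

```text
t: 8.97
eef_pos: [0.4799, -0.2855, 0.1002]
ee_rot: [-3.138, -0.001, -1.597]
force: [1.1, -0.1, -0.5]
width: 0.0874
gripper_force: 0.0
```

Request:
jog_arm:
  targets:
    - {"dx":25,"dy":0,"dz":-30,"rx":0,"ry":0,"rz":0,"gripper":0.2}
    - {"dx":55,"dy":0,"dz":-60,"rx":0,"ry":0,"rz":0.1,"gripper":0.4}
    - {"dx":85,"dy":0,"dz":-90,"rx":0,"ry":0,"rz":0.2,"gripper":0.6}
    - {"dx":115,"dy":0,"dz":-115,"rx":0,"ry":0,"rz":0.32,"gripper":0.8}
    - {"dx":135,"dy":0,"dz":-140,"rx":0,"ry":0,"rz":0.44,"gripper":1}
    - {"dx":145,"dy":0,"dz":-165,"rx":0,"ry":0,"rz":0.56,"gripper":1}
    - {"dx":150,"dy":0,"dz":-190,"rx":0,"ry":0,"rz":0.68,"gripper":1}
    - {"dx":150,"dy":0,"dz":-200,"rx":0,"ry":0,"rz":0.8,"gripper":1}

```text
t: 9.63
eef_pos: [0.4751, -0.4372, 0.3007]
ee_rot: [-3.138, 0.0, -2.407]
force: [0.4, -0.1, 0.5]
width: 0.0399
gripper_force: 0.0
```

```bash
python3 st.py; cat > chk.py <<'E'
from h import *
from station import arm
import sys
f=arm.grab_frame("top");x,v=fit_rings(f);print("rings",x.round(4),v)
c=[x[:2]+k*.08*np.array([-np.sin(x[2]),np.cos(x[2])]) for k in(-1,0,1)]
for d in dishes(f,(205,200,330,262)):
    p=np.array(d[3][:2]);k=min(c,key=lambda q:np.linalg.norm(q-p));print(d,"off mm",((p-k)*1000).round(1))
cv2.imwrite(f"pics/{sys.argv[1]}.png",cv2.resize(f["frame"][120:267,200:340],None,fx=5,fy=4*1.0+1 if 0 else 5/1.25*1.0,interpolation=cv2.INTER_CUBIC)[:,:,::-1] if 0 else cv2.resize(f["frame"][195:265,205:330],None,fx=6,fy=6,interpolation=cv2.INTER_CUBIC)[:,:,::-1])
E
python3 chk.py t5
```

```text
9.63 [-0.44  0.28  0.02  0.   -1.31 -0.4 ] [ 0.4751 -0.4372  0.3007] [-3.138  0.    -2.407] F [ 0.4 -0.1  0.5] w 0.0399 gf 0.0
rings [ 0.4997 -0.1083 -0.029 ] 147.41104125976562
(np.int32(338), [21, 20], [240.3, 227.6], [0.5018, -0.027, 0.023]) off mm [-0.2  1.3]
(np.int32(331), [20, 20], [266.5, 228.5], [0.5002, -0.106, 0.023]) off mm [0.5 2.3]
(np.int32(329), [20, 21], [293.4, 229.6], [0.498, -0.1871, 0.023]) off mm [0.6 1.1]
```

View pics/t5.png

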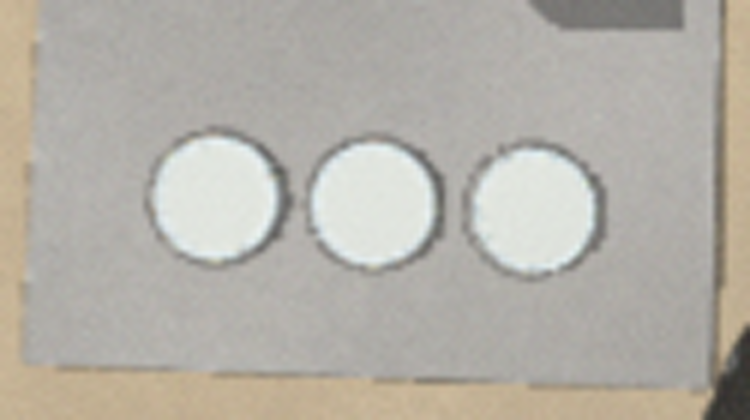

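The picture shows each dish inside its ring, at (215,198), (374,203) and (534,210), within about 2 mm. Next is the lock, so I check the monitor clearance and plan the approach.

```bash
python3 - <<'E'
from h import *
f=dict(np.load("pics/top0.npz"));C=cloud(f)
for y0 in(-.5,-.3,-.2,-.1,0):
    m=(C[...,1]>y0)&(C[...,1]<y0+.1)&(C[...,2]>.2)&(C[...,2]<.6)&(C[...,0]>.63);P=C[m]
    if len(P):print(y0,"minx",np.percentile(P[:,0],1).round(3),"zmax",np.percentile(P[:,2],99).round(3))
E
python3 st.py .7096 -.1365 .27 3.118
```

```text
-0.5 minx 0.854 zmax 0.404
-0.3 minx 0.859 zmax 0.405
-0.2 minx 0.861 zmax 0.405
-0.1 minx 0.864 zmax 0.405
0 minx 1.098 zmax 0.235
9.68 [-0.44  0.28  0.02  0.   -1.31 -0.4 ] [ 0.4755 -0.4369  0.3016] [-3.137e+00  1.000e-03 -2.416e+00] F [ 0.7 -1.1  3. ] w 0.0359 gf 0.0
('d mm', [-374.4, 69.6, 31.6], 'rot', [-0.004, 0.003, 0.749])
```

Request:
jog_arm:
  targets:
    - {"dx":-37,"dy":7,"dz":0,"rx":0,"ry":0,"rz":0.1,"gripper":1}
    - {"dx":-74,"dy":14,"dz":0,"rx":0,"ry":0,"rz":0.2,"gripper":1}
    - {"dx":-111,"dy":21,"dz":0,"rx":0,"ry":0,"rz":0.3,"gripper":1}
    - {"dx":-148,"dy":28,"dz":0,"rx":0,"ry":0,"rz":0.4,"gripper":1}
    - {"dx":-185,"dy":35,"dz":0,"rx":0,"ry":0,"rz":0.5,"gripper":1}
    - {"dx":-222,"dy":42,"dz":0,"rx":0,"ry":0,"rz":0.6,"gripper":1}
    - {"dx":-259,"dy":49,"dz":0,"rx":0,"ry":0,"rz":0.7,"gripper":1}
    - {"dx":-290,"dy":54,"dz":0,"rx":0,"ry":0,"rz":0.75,"gripper":1}

```text
t: 10.35
eef_pos: [0.653, -0.1969, 0.2966]
ee_rot: [3.141, -0.001, 3.13]
force: [1.0, -1.3, 0.1]
width: 0.0004
gripper_force: 0.0
```

```bash
python3 st.py .7096 -.1365 .25 3.118
```

```text
10.35 [-0.01  0.35  0.1  -0.   -1.33 -1.57] [ 0.653  -0.1969  0.2966] [ 3.141e+00 -1.000e-03  3.130e+00] F [ 1.  -1.3  0.1] w 0.0004 gf 0.0
('d mm', [-56.0, 61.0, 46.5], 'rot', [0.001, -0.001, 0.012])
```

Request:
jog_arm:
  targets:
    - {"dx":-14,"dy":16,"dz":0,"rx":0,"ry":0,"rz":0.012,"gripper":1}
    - {"dx":-30,"dy":34,"dz":0,"rx":0,"ry":0,"rz":0.012,"gripper":1}
    - {"dx":-45,"dy":50,"dz":10,"rx":0,"ry":0,"rz":0.012,"gripper":1}
    - {"dx":-54,"dy":58,"dz":25,"rx":0,"ry":0,"rz":0.012,"gripper":1}
    - {"dx":-54,"dy":58,"dz":40,"rx":0,"ry":0,"rz":0.012,"gripper":1}
    - {"dx":-54,"dy":58,"dz":46,"rx":0,"ry":0,"rz":0.012,"gripper":1}
    - {"dx":-54,"dy":58,"dz":46,"rx":0,"ry":0,"rz":0.012,"gripper":1}
    - {"dx":-54,"dy":58,"dz":46,"rx":0,"ry":0,"rz":0.012,"gripper":1}

```text
t: 11.02
eef_pos: [0.7062, -0.1427, 0.2507]
ee_rot: [-3.141, -0.002, 3.121]
force: [-0.9, 0.2, 0.5]
width: 0.0006
gripper_force: 0.0
```

```bash
python3 st.py .7096 -.1365 .211 3.118; python3 - <<'E'
from h import *
from station import arm
f=arm.grab_frame("side");cv2.imwrite("pics/s6.png",cv2.resize(f["frame"][100:240,180:360],None,fx=4,fy=4,interpolation=cv2.INTER_CUBIC)[:,:,::-1])
print(proj(f,[[.7096,-.1365,.189]])-[180,100])
E
```

```text
11.02 [ 0.07  0.43  0.13  0.   -1.27 -1.66] [ 0.7062 -0.1427  0.2507] [-3.141e+00 -2.000e-03  3.121e+00] F [-0.9  0.2  0.5] w 0.0006 gf 0.0
('d mm', [-3.3, 6.3, 39.7], 'rot', [-0.0, -0.002, 0.003])
[[95.56629585 91.45762495]]
```

View pics/s6.png

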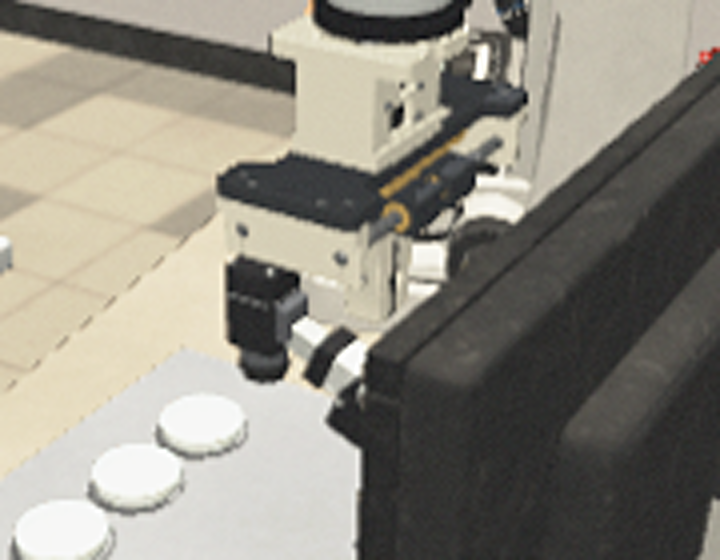

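The side view shows the closed fingertips at (370,315), above the hidden lock button, which projects to (382,366). I go lower and then press along the button's axis.

Request:
jog_arm:
  targets:
    - {"dx":-3,"dy":3,"dz":6,"rx":0,"ry":0,"rz":0,"gripper":1}
    - {"dx":-6,"dy":6.3,"dz":12,"rx":0,"ry":0,"rz":0,"gripper":1}
    - {"dx":-6,"dy":6.3,"dz":22,"rx":0,"ry":0,"rz":0,"gripper":1}
    - {"dx":-6,"dy":6.3,"dz":30,"rx":0,"ry":0,"rz":0,"gripper":1}
    - {"dx":-6,"dy":6.3,"dz":30,"rx":0,"ry":0,"rz":0,"gripper":1}
    - {"dx":-6,"dy":6.3,"dz":30,"rx":0,"ry":0,"rz":0,"gripper":1}
    - {"dx":-6,"dy":6.3,"dz":30,"rx":0,"ry":0,"rz":0,"gripper":1}
    - {"dx":-6,"dy":6.3,"dz":30,"rx":0,"ry":0,"rz":0,"gripper":1}

```text
t: 11.73
eef_pos: [0.7131, -0.136, 0.2221]
ee_rot: [-3.141, 0.001, 3.121]
force: [-0.2, 0.2, 0.3]
width: 0.0008
gripper_force: 0.0
```

```bash
python3 st.py .7096 -.1365 .211 3.118
```

```text
11.73 [ 0.08  0.46  0.1   0.   -1.22 -1.67] [ 0.7131 -0.136   0.2221] [-3.141e+00  1.000e-03  3.121e+00] F [-0.2  0.2  0.3] w 0.0008 gf 0.0
('d mm', [3.5, -0.6, 11.1], 'rot', [-0.0, 0.001, 0.003])
```

Request:
jog_arm:
  targets:
    - {"dx":0.6,"dy":0,"dz":1.5,"rx":0,"ry":0,"rz":0,"gripper":1}
    - {"dx":1.2,"dy":0,"dz":3,"rx":0,"ry":0,"rz":0,"gripper":1}
    - {"dx":1.8,"dy":0,"dz":4.5,"rx":0,"ry":0,"rz":0,"gripper":1}
    - {"dx":2.4,"dy":0,"dz":6,"rx":0,"ry":0,"rz":0,"gripper":1}
    - {"dx":3,"dy":0,"dz":7.5,"rx":0,"ry":0,"rz":0,"gripper":1}
    - {"dx":3.6,"dy":0,"dz":9,"rx":0,"ry":0,"rz":0,"gripper":1}
    - {"dx":4.2,"dy":0,"dz":10.5,"rx":0,"ry":0,"rz":0,"gripper":1}
    - {"dx":4.8,"dy":0,"dz":12,"rx":0,"ry":0,"rz":0,"gripper":1}

```text
t: 12.4
eef_pos: [0.7084, -0.1358, 0.2098]
ee_rot: [-3.141, 0.001, 3.122]
force: [-0.2, 0.8, 3.1]
width: 0.0002
gripper_force: 1.6
```

Request:
jog_arm:
  targets:
    - {"dx":0.4,"dy":0,"dz":1,"rx":0,"ry":0,"rz":0,"gripper":1}
    - {"dx":0.8,"dy":0,"dz":2,"rx":0,"ry":0,"rz":0,"gripper":1}
    - {"dx":1.2,"dy":0,"dz":3,"rx":0,"ry":0,"rz":0,"gripper":1}
    - {"dx":1.6,"dy":0,"dz":4,"rx":0,"ry":0,"rz":0,"gripper":1}
    - {"dx":2,"dy":0,"dz":5,"rx":0,"ry":0,"rz":0,"gripper":1}
    - {"dx":2.2,"dy":0,"dz":5.5,"rx":0,"ry":0,"rz":0,"gripper":1}
    - {"dx":2.4,"dy":0,"dz":6,"rx":0,"ry":0,"rz":0,"gripper":1}
    - {"dx":2.4,"dy":0,"dz":6,"rx":0,"ry":0,"rz":0,"gripper":1}

```text
t: 13.07
eef_pos: [0.7057, -0.1357, 0.2034]
ee_rot: [3.142, -0.0, 3.121]
force: [0.4, 0.1, 2.9]
width: 0.0005
gripper_force: 1.2
```

Request:
jog_arm:
  targets:
    - {"dx":0.3,"dy":0,"dz":0.7,"rx":0,"ry":0,"rz":0,"gripper":1}
    - {"dx":0.6,"dy":0,"dz":1.4,"rx":0,"ry":0,"rz":0,"gripper":1}
    - {"dx":0.9,"dy":0,"dz":2.1,"rx":0,"ry":0,"rz":0,"gripper":1}
    - {"dx":1.1,"dy":0,"dz":2.8,"rx":0,"ry":0,"rz":0,"gripper":1}
    - {"dx":1.2,"dy":0,"dz":3,"rx":0,"ry":0,"rz":0,"gripper":1}
    - {"dx":1.2,"dy":0,"dz":3,"rx":0,"ry":0,"rz":0,"gripper":1}
    - {"dx":1.2,"dy":0,"dz":3,"rx":0,"ry":0,"rz":0,"gripper":1}
    - {"dx":1.2,"dy":0,"dz":3,"rx":0,"ry":0,"rz":0,"gripper":1}

```text
t: 13.73
eef_pos: [0.7048, -0.1357, 0.2011]
ee_rot: [-3.141, 0.001, 3.122]
force: [0.6, -0.2, 5.3]
width: 0.0004
gripper_force: 2.6
```

Request:
jog_arm:
  targets:
    - {"dx":0.2,"dy":0,"dz":0.5,"rx":0,"ry":0,"rz":0,"gripper":1}
    - {"dx":0.4,"dy":0,"dz":1,"rx":0,"ry":0,"rz":0,"gripper":1}
    - {"dx":0.6,"dy":0,"dz":1.5,"rx":0,"ry":0,"rz":0,"gripper":1}
    - {"dx":0.8,"dy":0,"dz":2,"rx":0,"ry":0,"rz":0,"gripper":1}
    - {"dx":0.8,"dy":0,"dz":2,"rx":0,"ry":0,"rz":0,"gripper":1}
    - {"dx":0.8,"dy":0,"dz":2,"rx":0,"ry":0,"rz":0,"gripper":1}
    - {"dx":0.8,"dy":0,"dz":2,"rx":0,"ry":0,"rz":0,"gripper":1}
    - {"dx":0.8,"dy":0,"dz":2,"rx":0,"ry":0,"rz":0,"gripper":1}

```text
t: 14.4
eef_pos: [0.7048, -0.1357, 0.2008]
ee_rot: [-3.141, 0.004, 3.122]
force: [0.7, 1.1, 11.4]
width: 0.0004
gripper_force: 5.7
```

Force rose to 11 N without motion, so the button is bottomed. Retreating upward and moving over the camera while opening.

Request:
jog_arm:
  targets:
    - {"dx":-4,"dy":0,"dz":-12,"rx":0,"ry":0,"rz":0,"gripper":1}
    - {"dx":-8,"dy":0,"dz":-35,"rx":0,"ry":0,"rz":0,"gripper":1}
    - {"dx":-8,"dy":0,"dz":-62,"rx":0,"ry":0,"rz":0,"gripper":0.5}
    - {"dx":-5,"dy":0,"dz":-85,"rx":0,"ry":0,"rz":0,"gripper":0}
    - {"dx":15,"dy":6,"dz":-88,"rx":0,"ry":0,"rz":0,"gripper":0}
    - {"dx":45,"dy":15,"dz":-88,"rx":0,"ry":0,"rz":0,"gripper":0}
    - {"dx":75,"dy":22,"dz":-88,"rx":0,"ry":0,"rz":0,"gripper":0}
    - {"dx":92,"dy":24,"dz":-88,"rx":0,"ry":0,"rz":0,"gripper":0}

```text
t: 15.07
eef_pos: [0.6089, -0.1091, 0.2858]
ee_rot: [3.141, -0.002, 3.121]
force: [-0.6, 0.2, 0.2]
width: 0.0349
gripper_force: 0.0
```

```bash
python3 st.py .6111 -.1095 .192 3.118
```

```text
15.07 [ 0.14  0.25 -0.06 -0.   -1.27 -1.73] [ 0.6089 -0.1091  0.2858] [ 3.141e+00 -2.000e-03  3.121e+00] F [-0.6  0.2  0.2] w 0.0349 gf 0.0
('d mm', [-2.4, -0.4, 93.8], 'rot', [0.001, -0.002, 0.003])
```

Request:
jog_arm:
  targets:
    - {"dx":0,"dy":0,"dz":0,"rx":0,"ry":0,"rz":0,"gripper":0}
    - {"dx":-1,"dy":0,"dz":0,"rx":0,"ry":0,"rz":0,"gripper":0}
    - {"dx":-1,"dy":0,"dz":0,"rx":0,"ry":0,"rz":0,"gripper":0}
    - {"dx":-1,"dy":0,"dz":0,"rx":0,"ry":0,"rz":0,"gripper":0}
    - {"dx":-1,"dy":0,"dz":0,"rx":0,"ry":0,"rz":0,"gripper":0}
    - {"dx":-1,"dy":0,"dz":10,"rx":0,"ry":0,"rz":0,"gripper":0}
    - {"dx":-1,"dy":0,"dz":18,"rx":0,"ry":0,"rz":0,"gripper":0}
    - {"dx":-1,"dy":0,"dz":18,"rx":0,"ry":0,"rz":0,"gripper":0}

```text
t: 15.73
eef_pos: [0.6122, -0.1097, 0.2654]
ee_rot: [3.141, -0.004, 3.121]
force: [-0.5, -0.9, -1.2]
width: 0.0853
gripper_force: 0.0
```

```bash
python3 st.py .6111 -.1095 .192 3.118; python3 - <<'E'
from h import *
from station import arm
f=arm.grab_frame("side");cv2.imwrite("pics/s7.png",cv2.resize(f["frame"][100:240,180:360],None,fx=4,fy=4,interpolation=cv2.INTER_CUBIC)[:,:,::-1])
E
```

```text
15.73 [ 0.14  0.26 -0.08 -0.   -1.23 -1.73] [ 0.6122 -0.1097  0.2654] [ 3.141 -0.004  3.121] F [-0.5 -0.9 -1.2] w 0.0853 gf 0.0
('d mm', [0.8, 0.2, 73.4], 'rot', [0.0, -0.004, 0.003])
```

View pics/s7.png

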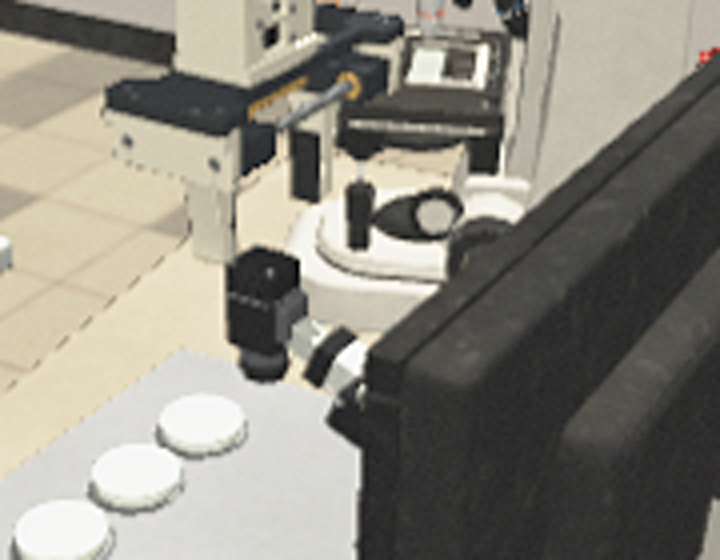

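The fingers straddle the camera: finger midpoint at about (255,225), camera top at (263,270). I descend and grip.

Request:
jog_arm:
  force: 20
  targets:
    - {"dx":0,"dy":0,"dz":25,"rx":0,"ry":0,"rz":0,"gripper":0}
    - {"dx":0,"dy":0,"dz":50,"rx":0,"ry":0,"rz":0,"gripper":0}
    - {"dx":0,"dy":0,"dz":68,"rx":0,"ry":0,"rz":0,"gripper":0}
    - {"dx":0,"dy":0,"dz":73,"rx":0,"ry":0,"rz":0,"gripper":0.1}
    - {"dx":0,"dy":0,"dz":73,"rx":0,"ry":0,"rz":0,"gripper":0.3}
    - {"dx":0,"dy":0,"dz":73,"rx":0,"ry":0,"rz":0,"gripper":0.4}
    - {"dx":0,"dy":0,"dz":73,"rx":0,"ry":0,"rz":0,"gripper":0.5}
    - {"dx":0,"dy":0,"dz":73,"rx":0,"ry":0,"rz":0,"gripper":0.55}

```text
t: 16.45
eef_pos: [0.614, -0.1099, 0.1971]
ee_rot: [3.142, 0.002, 3.122]
force: [-0.3, 0.3, -0.5]
width: 0.0596
gripper_force: 0.0
```

Request:
jog_arm:
  targets:
    - {"dx":0,"dy":0,"dz":0,"rx":0,"ry":0,"rz":0,"gripper":0.65}
    - {"dx":0,"dy":0,"dz":0,"rx":0,"ry":0,"rz":0,"gripper":0.7}
    - {"dx":0,"dy":0,"dz":0,"rx":0,"ry":0,"rz":0,"gripper":0.8}
    - {"dx":0,"dy":0,"dz":0,"rx":0,"ry":0,"rz":0,"gripper":0.8}
    - {"dx":0,"dy":0,"dz":0,"rx":0,"ry":0,"rz":0,"gripper":0.8}
    - {"dx":0,"dy":0,"dz":0,"rx":0,"ry":0,"rz":0,"gripper":0.8}
    - {"dx":0,"dy":0,"dz":0,"rx":0,"ry":0,"rz":0,"gripper":0.8}
    - {"dx":0,"dy":0,"dz":0,"rx":0,"ry":0,"rz":0,"gripper":0.8}

```text
t: 17.12
eef_pos: [0.6132, -0.1108, 0.1959]
ee_rot: [-3.14, 0.0, 3.121]
force: [1.3, -5.7, 0.4]
width: 0.0358
gripper_force: 20.0
```

```bash
python3 st.py .50 -.1075 .236 3.118
```

```text
17.12 [ 0.13  0.31 -0.18  0.   -1.08 -1.73] [ 0.6132 -0.1108  0.1959] [-3.14   0.     3.121] F [ 1.3 -5.7  0.4] w 0.0358 gf 20.0
('d mm', [113.3, 0.9, -40.1], 'rot', [-0.001, 0.0, 0.003])
```

Request:
jog_arm:
  targets:
    - {"dx":4.6,"dy":-0.3,"dz":-1.9,"rx":0,"ry":0,"rz":0,"gripper":0.8}
    - {"dx":13.9,"dy":-0.5,"dz":-5.6,"rx":0,"ry":0,"rz":0,"gripper":0.8}
    - {"dx":23.2,"dy":-0.8,"dz":-9.3,"rx":0,"ry":0,"rz":0,"gripper":0.8}
    - {"dx":32.5,"dy":-1,"dz":-13,"rx":0,"ry":0,"rz":0,"gripper":0.8}
    - {"dx":41.8,"dy":-1,"dz":-16.7,"rx":0,"ry":0,"rz":0,"gripper":0.8}
    - {"dx":51.1,"dy":-1,"dz":-20.4,"rx":0,"ry":0,"rz":0,"gripper":0.8}
    - {"dx":55.7,"dy":-1,"dz":-22.3,"rx":0,"ry":0,"rz":0,"gripper":0.8}
    - {"dx":55.7,"dy":-1,"dz":-22.3,"rx":0,"ry":0,"rz":0,"gripper":0.8}

```text
t: 17.78
eef_pos: [0.5563, -0.1096, 0.2187]
ee_rot: [3.141, 0.001, 3.122]
force: [2.0, -0.4, 0.5]
width: 0.0362
gripper_force: 20.0
```

Request:
jog_arm:
  targets:
    - {"dx":9,"dy":0,"dz":-3.6,"rx":0,"ry":0,"rz":0,"gripper":0.8}
    - {"dx":18,"dy":0,"dz":-7.2,"rx":0,"ry":0,"rz":0,"gripper":0.8}
    - {"dx":27,"dy":0,"dz":-10.8,"rx":0,"ry":0,"rz":0,"gripper":0.8}
    - {"dx":36,"dy":0,"dz":-14.4,"rx":0,"ry":0,"rz":0,"gripper":0.8}
    - {"dx":45,"dy":0,"dz":-18,"rx":0,"ry":0,"rz":0,"gripper":0.8}
    - {"dx":52,"dy":0,"dz":-20.8,"rx":0,"ry":0,"rz":0,"gripper":0.8}
    - {"dx":54.5,"dy":0,"dz":-21.7,"rx":0,"ry":0,"rz":0,"gripper":0.8}
    - {"dx":54.5,"dy":0,"dz":-21.7,"rx":0,"ry":0,"rz":0,"gripper":0.8}

```text
t: 18.45
eef_pos: [0.5025, -0.1084, 0.2402]
ee_rot: [3.141, 0.001, 3.122]
force: [2.9, 3.3, 3.2]
width: 0.0356
gripper_force: 20.0
```

```bash
python3 st.py .5018 -.1082 .2404 3.122; python3 - <<'E'
from h import *
from station import arm
f=arm.grab_frame("side");np.savez("pics/side8.npz",**f)
c,s_=np.cos(-.0235),np.sin(-.0235);o=np.array([.5917,-.1097])
def W(x,y,z): return [o[0]+c*x-s_*y,o[1]+s_*x+c*y,z]
u=np.array([-np.cos(.38),0,np.sin(.38)]);n=np.array([np.sin(.38),0,np.cos(.38)]);m=np.array([.061,0,.172])
p=proj(f,[W(*(m+n*.008)),W(*(m+n*.013)),W(-.092,0,.233)]);print((p-[190,120]))
im=cv2.resize(f["frame"][120:230,190:310],None,fx=5,fy=5,interpolation=cv2.INTER_CUBIC)
cv2.imwrite("pics/s8.png",im[:,:,::-1])
E
```

```text
18.45 [ 0.17  0.1  -0.35 -0.   -1.12 -1.76] [ 0.5025 -0.1084  0.2402] [3.141e+00 1.000e-03 3.122e+00] F [2.9 3.3 3.2] w 0.0356 gf 20.0
('d mm', [0.7, 0.1, -0.2], 'rot', [0.0, 0.001, -0.0])
[[70.73724707 63.97582638]
 [71.41828736 62.52933402]
 [18.82948908 28.86514436]]
```

View pics/s8.png

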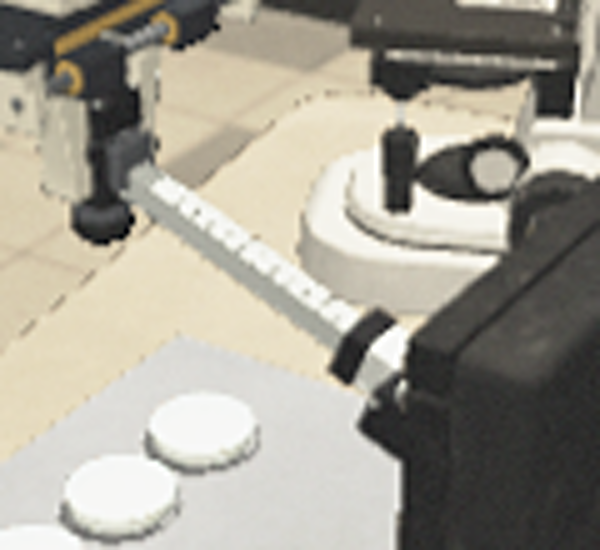

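The side view shows the camera held at (100,150), the boom drawn out, and the scale meeting the sleeve mouth at (352,320); dishes undisturbed. One small 0.7 mm trim, then settle.

Request:
jog_arm:
  targets:
    - {"dx":0.4,"dy":0,"dz":-0.1,"rx":0,"ry":0,"rz":0,"gripper":0.8}
    - {"dx":0.7,"dy":0,"dz":-0.2,"rx":0,"ry":0,"rz":0,"gripper":0.8}
    - {"dx":0.7,"dy":0,"dz":-0.2,"rx":0,"ry":0,"rz":0,"gripper":0.8}
    - {"dx":0.7,"dy":0,"dz":-0.2,"rx":0,"ry":0,"rz":0,"gripper":0.8}
    - {"dx":0.7,"dy":0,"dz":-0.2,"rx":0,"ry":0,"rz":0,"gripper":0.8}
    - {"dx":0.7,"dy":0,"dz":-0.2,"rx":0,"ry":0,"rz":0,"gripper":0.8}
    - {"dx":0.7,"dy":0,"dz":-0.2,"rx":0,"ry":0,"rz":0,"gripper":0.8}
    - {"dx":0.7,"dy":0,"dz":-0.2,"rx":0,"ry":0,"rz":0,"gripper":0.8}

```text
t: 19.17
eef_pos: [0.5033, -0.1084, 0.2399]
ee_rot: [3.141, 0.001, 3.122]
force: [4.7, 3.3, 4.0]
width: 0.0363
gripper_force: 20.0
```

```bash
python3 st.py .5018 -.1082 .2404 3.122; python3 - <<'E'
from h import *
from station import arm
# boom-root (clamp) slip check: grey clamp near face of camera, depth points on the lens/camera dark block vs parked
a=dict(np.load("pics/side0.npz"));b=arm.grab_frame("side")
g=cv2.cvtColor(a["frame"],cv2.COLOR_RGB2GRAY);h=cv2.cvtColor(b["frame"],cv2.COLOR_RGB2GRAY)
c,s=np.cos(-.0235),np.sin(-.0235);o=np.array([.5917,-.1097])
W=lambda x,z:[o[0]+c*x,o[1]+s*x,z]
pa=proj(a,[W(.0194,.153)])[0];pb=proj(b,[W(-.092,.197)])[0]   # lens barrel, clear of fingers
for f,p in((a,pa),(b,pb)):
    C=cloud(f);u,v=p.round().astype(int);Q=C[v-6:v+7,u-9:u+10].reshape(-1,3)
    z0=.153 if f is a else .197
    Q=Q[(abs(Q[:,2]-z0)<.008)&(np.linalg.norm(Q[:,:2]-W(.0194 if f is a else -.092,0)[:2],axis=1)<.03)];print(len(Q),Q.mean(0).round(4),"bottom?",Q[:,2].min().round(3))
E
```

```text
19.17 [ 0.17  0.1  -0.35  0.   -1.12 -1.76] [ 0.5033 -0.1084  0.2399] [3.141e+00 1.000e-03 3.122e+00] F [4.7 3.3 4. ] w 0.0363 gf 20.0
('d mm', [1.5, 0.1, -0.5], 'rot', [0.0, 0.001, -0.0])
64 [ 0.6183 -0.121   0.153 ] bottom? 0.145
67 [ 0.5086 -0.1176  0.1976] bottom? 0.19
```

Request:
jog_arm:
  targets:
    - {"dx":1,"dy":0,"dz":-0.4,"rx":0,"ry":0,"rz":0,"gripper":0.8}
    - {"dx":1.6,"dy":0,"dz":-0.6,"rx":0,"ry":0,"rz":0,"gripper":0.8}
    - {"dx":1.6,"dy":0,"dz":-0.6,"rx":0,"ry":0,"rz":0,"gripper":0.8}
    - {"dx":1.6,"dy":0,"dz":-0.6,"rx":0,"ry":0,"rz":0,"gripper":0.8}
    - {"dx":1.6,"dy":0,"dz":-0.6,"rx":0,"ry":0,"rz":0,"gripper":0.8}
    - {"dx":1.6,"dy":0,"dz":-0.6,"rx":0,"ry":0,"rz":0,"gripper":0.8}
    - {"dx":1.6,"dy":0,"dz":-0.6,"rx":0,"ry":0,"rz":0,"gripper":0.8}
    - {"dx":1.6,"dy":0,"dz":-0.6,"rx":0,"ry":0,"rz":0,"gripper":0.8}

```text
t: 19.88
eef_pos: [0.5017, -0.1084, 0.2405]
ee_rot: [3.141, 0.001, 3.122]
force: [3.0, 3.8, 4.5]
width: 0.036
gripper_force: 20.0
```

```bash
python3 st.py .5018 -.1082 .2404 3.122; python3 - <<'E'
from station import arm
import numpy as np
P=[]
for i in range(8): arm.grab_frame("top");P.append(arm.get_state()["eef_pos"])
P=np.array(P);d=P.mean(0)-[.6132,-.1108,.1959];print(P.mean(0).round(4),P.std(0).round(4),np.linalg.norm(d[[0,2]]),d)
E
```

```text
19.88 [ 0.17  0.1  -0.35  0.   -1.12 -1.76] [ 0.5017 -0.1084  0.2405] [3.141e+00 1.000e-03 3.122e+00] F [3.  3.8 4.5] w 0.036 gf 20.0
('d mm', [-0.1, 0.2, 0.1], 'rot', [0.0, 0.001, -0.0])
[ 0.5017 -0.1083  0.2405] [0. 0. 0.] 0.12011020183227057 [-0.11152538  0.00245664  0.04459317]
```

The boom reads 120.1 mm of travel and is steady, so I hand the job in.

```bash
python3 -c "
from station import arm
print(arm.job_done())"
```

```text
the job is handed in; nothing more can be done
None
```

I handed the job in at about 20 s on the clock: all three dishes sit inside their rings (within about 2 mm), the lock button is pressed to its stop, and the arm is holding the camera steady with the boom out 120 mm by arm travel (I could not read the double line itself in the pictures).

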